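Snap a relay module onto the rail of a mill's control panel

TASK

Fit the grey relay module onto the rail of the control panel, over the green band: hook its black lip under the rail edge nearest the robot, feel it home, and rock the module down until the orange sprung foot clicks under the other edge and it sits flat and square. Do it gently without forcing the module against the rail, let go of it, and leave the metal bars, the wrench and the gear where they are.

Things in the scene. Friction and masses are not known exactly. Their poses are not given: they have to be found in the camera images.
- panel: Flat grey control-panel plate fixed on the bench, 200 (x) x 260 (y) x 4 mm, origin at the centre of its underside, z up, -x edge towards the robot. Along its y axis runs a bright top-hat rail 226 mm long. Terminal blocks (tops 43 mm above the bench) sit on the rail beyond 68 mm either side of its middle; a cable duct 26 mm wide, top at 30 mm, runs 82 mm beyond the panel's centre line (+x).
- slot (a point): Middle of the rail's bare part (green band, 24 mm wide), at the height of the flange's top, 23 mm above the bench; axes as the panel's. It lies on the panel's centre line. The rail itself is clamped rigidly in slots up to 12 mm to -x or +x of this line; that offset is NOT in any measured pose: feel for it. The module's middle belongs within 20 mm of this point along y.
- near_edge (a point): Middle of the panel's near (-x) edge, on the plate's top, 100 mm to -x of the panel's centre line, 4 mm above the bench; axes as the panel's. The rail: a flange 35 mm wide (x) and 3 mm thick, its top 23 and underside 20 mm above the bench (16 mm above the plate), on a web 16 mm wide.
- module: Grey relay module, loose, about 0.18 kg (+-30 %), on its lip and foot. Box 60 (x) x 24 (y) mm, 18 to 80 mm above the underside; grip it across y. Origin: centre of its underside; z up; black lip at -x, orange foot at +x. Below the box a pad (x -8 to +17 mm, bottom at 10 mm) rests on the flange's top when seated: origin then 13 mm above the bench. The moulding stands 40 N in all against the rail.
- lip (a point): Top inner edge of the rigid lip's toe: x = -12.5 mm, 6 mm above the module's underside, axes as the module's. Toe: x -18.5 to -12.5, 0 to 6 mm high, goes under the flange. Its leg (x -24.5 to -18.5 mm, 0 to 18 mm high) stops on the flange's edge. The flange enters the mouth above the toe easily with the module tilted 0.25 to 0.4 rad, lip end low. Seated play: about 1 mm along x and up.
- foot (a joint): Orange sprung foot at the module's +x end: travel outwards (module +x) in m, 0 at rest, 0.006 fully out. Its nose reaches in to x = +14.5 mm, 0 to 6 mm high; the slope below it rides out 2 to 4 mm over the flange's far edge when pushed down and springs back to near 0 under the flange (the click). Spring 1.2 N/mm, 3.6 N preload: some 6 to 12 N down at the foot end snaps it in.
- short_bar: Upright steel bar end, diameter 32, height 60 mm, origin at the centre of its underside. Leave alone.
- long_bar: Upright aluminium-coloured bar end, diameter 40, height 85 mm, origin at the centre of its underside. Leave alone.
- wrench: Flat dark wrench 190 mm long lying on the bench, 8 mm high, origin at its middle underneath, along its x axis. Leave alone.
- gear: Steel gear wheel lying flat, diameter 72 mm, 16 mm high, origin at the centre of its underside. Leave alone.
There are look-alikes about, which are no part of the job. Of the things shaped like the module, the grey one is meant.

How it is judged (in metres and radians):
At the end, for the whole second after the job is handed in: The module is released and at rest on the rail, lip at the robot's side: origin 8 to 11.5 mm below the flange's top, within 20 mm of the green band's middle along the rail, level within 0.04 rad and square within 0.08 rad to the panel, its foot sprung back to within 1.2 mm of rest (z of module in the frame of slot between -0.0115 and -0.008 m and y of module in the frame of slot between -0.02 and 0.02 m and x of near_edge in the frame of module below 0 m and angle between the z axis of module and the z axis of panel, either way round below 0.04 rad and angle between the y axis of module and the y axis of panel, either way round below 0.08 rad and value of joint foot below 0.0012 m and linear speed of module below 0.01 m/s); the robot touches nothing.
It fails at once if the module is pressed against the rail or panel with more than 40 N (contact force between module and panel above 40 N).
It fails at once if a bystander (bar, wrench or gear) is moved by more than 20 mm (distance of any of short_bar, long_bar, wrench, gear from where it was at the start of the episode above 0.02 m).
It also fails if it takes over 54 s, if anything falls off the work surface, if the arm or the gripper's body presses on something with over 40 N, if the wrist force passes 120 N, or if a joint passes its speed limit or range.

ROBOT

A 6-joint arm with a two-finger parallel gripper is mounted at the origin on the work surface. World frame = base frame: x ahead of the robot, y to its left, z up, the work surface at z = 0. Lengths are in m, angles in degrees, forces in N, time in s.
With the tool pointing down it reaches from about 0.35 to 0.875 m from the base axis. Payload 4.2 kg.
Tool frame: the origin (TCP) lies midway between the tips of the shut fingers; the grasp point (between the pads) lies 19 mm behind it; y points along the fingers, z is the direction in which the jaws open and shut, and the axes are right-handed (so a half turn about y gives the same grasp; the last joint's range is limited). The gripper opens to 87 mm and grips with 3 to 60 N. Pads are 19 mm wide; open, the fingers measure 117 mm over their backs; the gripper's body (75 mm by 190 mm) begins 51 mm behind the grasp point.
Start: joints at [-58.637, 22.042, 0.453, 0, -68.411, -14.817], TCP at [0.178, -0.599, 0.223] pointing down, gripper open.
Joint ranges: [-179.83, 179.83], [-69.29, 118.12], [-61.27, 80.66], [-181.25, 117.63], [-171.15, -9.14], [-177.46, 177.46]. Speed limits (degrees/s): [159.86, 159.86, 180, 180, 180, 180].

INTERFACE

Orientations are given as [roll, pitch, yaw] about the fixed x, y, z axes, in that order (R = Rz(yaw) Ry(pitch) Rx(roll)).
In Python, from workcell import env gives the robot as it stands. The module is installed in compiled form; this text tells all that it offers. Calls block until the motion is done:
- env.goto(position, orientation): joint-space move of the TCP to a pose.
- env.move_straight(position, rotation=None, rate=0.15, force_limit=None): straight line of the TCP; rotation=None keeps the orientation; rate is the mean speed in m/s. With force_limit (N) it stops when the force on the tool has changed by that much, and returns True; else False.
- env.set_joints(angles): joint-space move.
- env.gripper_to(opening, grasp_force=None): opening from 0.0 (shut) to 1.0 (fully open); grasp_force is the grip in N (None keeps the last); returns when the fingers have stopped.
- env.dwell(seconds).
- env.inverse_kinematics(position, orientation): joint angles nearest the present ones, or None.
- env.read_state(): the state.
- env.grab_frame(name): name is "side" or "top" or "wrist"; returns a dict with "image" (480x640x3 uint8, blue, green, red), "fx", "fy", "cx", "cy" (pixels), "position" and "orientation" of the camera in the world. Camera axes: x right, y up, looking along -z (the intrinsics and any distortion apply to the point x, -y, -z); pixel columns grow to the right and rows downward; lengths in m; the calibration is good to about 2 mm. The wrist camera is an equidistant fisheye: a pixel r from the principal point sees the ray r / f radians off the axis. A picture is of the moment at which its call begins. There is no depth.
A pose or a line that the arm cannot do raises env.Unreachable and nothing moves.
- env.close_job(): hands the job in, once; it reports no verdict.
Trained networks look in a picture, given as the dict that the camera call returned (one of the last four; its "shot" number tells which), for a name from the list of things; names that differ only in an ending like _2 or _b are one class to them, and where a whole thing is asked for, a point or a joint stands for the part that bears it (a point fixed in the world has none). Each returns a list of dicts, best first, with "score" (0 to 1); they miss things now and then, are a little off and sometimes report something else, mostly with a low value. They report only what shows in the picture. A call takes as long as a camera call. They do not tell look-alikes from the thing itself.
- env.search_frame(picture, thing): "xyz" ([x, y, z] in m, in world coordinates, good to about 4 mm: the middle of the surface that is visible of it).
- env.trace(picture, thing): "mask" (480x640 bool, what is visible of it).
The state is a dict: "clock": time; "joint_positions": joint angles; "qvel": joint speeds; "joint_torque": joint torques, N m; "position": TCP position; "tool_rot": TCP orientation; "force": force on the tool from outside, world axes, zero at the start; "wrist_torque": the same for the moment, N m; "opening": opening from 0.0 (shut) to 1.0 (fully open).
Only numpy, scipy, OpenCV 4.12 (cv2) and the standard library are available. Lean on these libraries where they do the work, as an engineer would, in place of code of your own. Each camera call takes 0.05 s, during which the arm holds its last target.

## Working session

There is one attempt and no reset: what is moved stays moved. The work goes in short steps, each a Python script; the robot and the scene stay as the last script left them, time stands still between calls to the robot, and variables do not carry over. Pictures are saved under pics/ and viewed, and the job is handed in when it is done.

```bash
ls; mkdir -p pics
python3 - <<'E'
from workcell import env
import cv2
s=env.read_state();print(s)
for n in ["top","side"]:
    f=env.grab_frame(n);cv2.imwrite(f"pics/{n}0.png",f["image"]);print(n,{k:v for k,v in f.items() if k!="image"})
    for t in ["panel","module","lip","foot","short_bar","long_bar","wrench","gear"]:
        print(t,[(round(d["score"],2),[round(float(v),3) for v in d["xyz"]]) for d in env.search_frame(f,t)])
E
```

```text
pics
{'clock': 0.0, 'joint_positions': array([-5.86364575e+01,  2.20904626e+01,  3.79234260e-01, -2.99060393e-02,
       -6.84105891e+01, -1.48157442e+01]), 'qvel': array([-0.0234349 ,  0.06697693,  0.02988756,  0.00955649,  0.00123271,
        0.03292328]), 'joint_torque': array([ 9.14977009e-04, -3.90662849e+01,  1.87401831e+01,  4.21977773e+00,
        1.09707413e-02, -2.01717089e-04]), 'position': array([ 0.17784949, -0.59852804,  0.22145665]), 'tool_rot': array([-8.98751252e+01,  4.29000428e-03,  1.65367694e+01]), 'force': array([-0.00604651, -0.01596317, -0.41426758]), 'wrist_torque': array([ 0.00959809,  0.00443549, -0.0124171 ]), 'opening': 0.9954475266822371}
top {'fx': 458.0363189550679, 'fy': 458.0363189550679, 'cx': 311.2983168097445, 'cy': 238.0004834424036, 'position': array([0.48338911, 0.04439171, 1.15131893]), 'orientation': array([ 5.56380943e+00, -8.64796588e-03, -9.13109690e+01]), 'shot': 1}
panel [(0.56, [0.522, 0.074, 0.005])]
module [(0.91, [0.594, -0.211, 0.082]), (0.9, [0.654, -0.296, 0.075]), (0.89, [0.572, -0.365, 0.076]), (0.83, [0.716, -0.083, 0.082])]
li
[... 337 characters left out ...]
: 578.7885732029704, 'fy': 578.7885732029704, 'cx': 323.69498218240665, 'cy': 234.172271946783, 'position': array([ 0.55755699, -0.78325185,  0.8152609 ]), 'orientation': array([47.39160287, -0.12483153, -3.30622845]), 'shot': 2}
panel [(0.6, [0.531, 0.056, 0.002])]
module [(0.95, [0.715, -0.1, 0.06]), (0.92, [0.595, -0.226, 0.064]), (0.79, [0.579, -0.375, 0.066]), (0.67, [0.657, -0.313, 0.064])]
lip [(0.83, [0.576, -0.382, 0.071]), (0.79, [0.716, -0.093, 0.056]), (0.69, [0.661, -0.314, 0.067])]
foot [(0.58, [0.615, -0.229, 0.015]), (0.42, [0.635, -0.322, 0.013])]
short_bar [(0.59, [0.506, -0.334, 0.053])]
long_bar []
wrench [(0.9, [0.724, -0.203, 0.006])]
gear [(0.82, [0.543, 0.407, 0.01])]
```

View pics/top0.png

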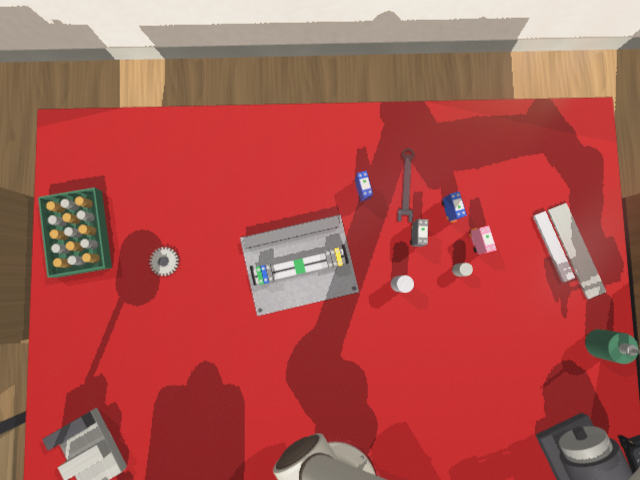

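View pics/side0.png

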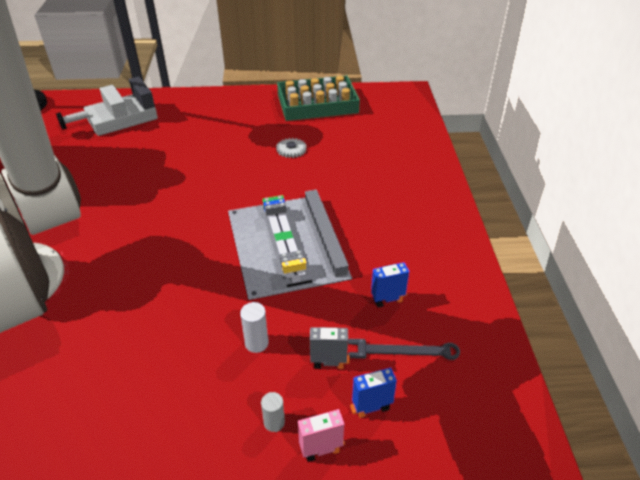

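Run:
```python
import cv2,numpy as np
a=cv2.imread("pics/top0.png")[195:265,385:505];b=cv2.imread("pics/side0.png")[310:385,290:400]
c=cv2.imread("pics/top0.png")[205:325,230:370]
r=lambda i,w,h:cv2.resize(i,(w,h),interpolation=cv2.INTER_CUBIC)
cv2.imwrite("pics/crop0.png",np.vstack([np.hstack([r(a,400,240),r(b,400,240)]),np.pad(r(c,420,360),((0,0),(0,380),(0,0)))]))
```

```text
(no output)
```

View pics/crop0.png

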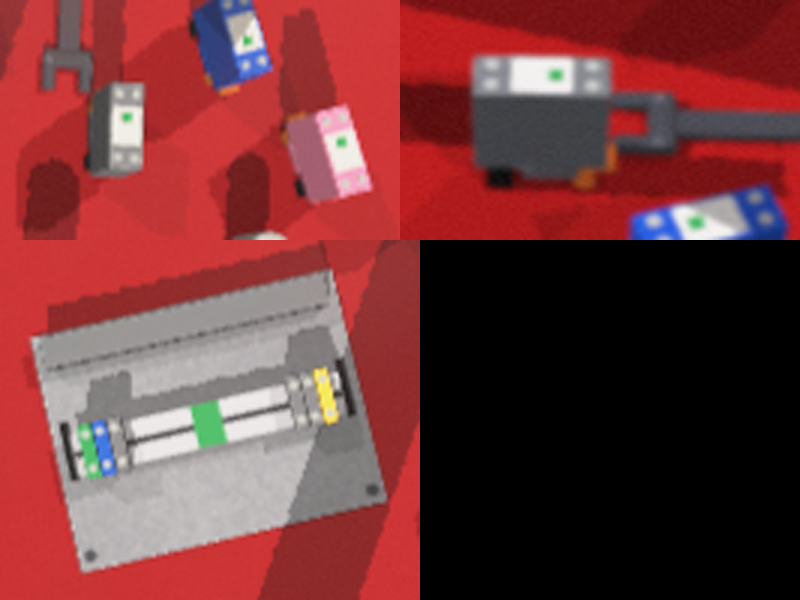

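Module-shaped things in the top picture: blue (364,185), grey (420,232), blue (456,207) and pink (484,240). The grey one at (420,232) fits. The crop shows its black lip on the robot side and its orange foot on the +x side, with the wrench's jaws just behind it.

Run:
```python
from workcell import env
import cv2,pickle
env.goto([0.575,-0.20,0.26],[-90,0,0])
print(env.read_state()["clock"])
f=env.grab_frame("wrist");cv2.imwrite("pics/w1.png",f["image"]);pickle.dump(f,open("w1.pkl","wb"));print({k:v for k,v in f.items() if k!="image"})
print([(round(d["score"],2),[round(float(v),3) for v in d["xyz"]]) for d in env.search_frame(f,"module")])
f=env.grab_frame("top");cv2.imwrite("pics/top1.png",f["image"]);pickle.dump(f,open("top1.pkl","wb"))
print(env.read_state()["clock"])
```

```text
2.9333
{'fx': 371.64829954431775, 'fy': 371.64829954431775, 'cx': 315.88471902994917, 'cy': 233.47672872838012, 'position': array([ 0.5044426 , -0.2018703 ,  0.42232339]), 'orientation': array([-1.50082549e+01,  2.40428940e-02,  8.99837285e+01]), 'shot': 3}
[(0.81, [0.59, -0.223, 0.079]), (0.66, [0.718, -0.094, 0.08]), (0.55, [0.645, -0.297, 0.042])]
3.0833
```

View pics/w1.png

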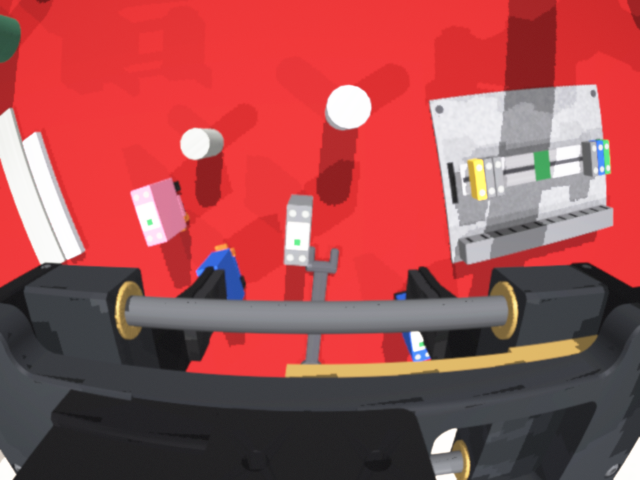

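The wrist view shows the grey module at (298,230) with the wrench behind it. The panel is at (525,175) with its green band at (542,165). I'll enlarge it to pick corners.

```bash
cat > h.py <<'E'
import numpy as np,cv2,pickle
from scipy.spatial.transform import Rotation as R
def ray(f,p,wrist):
    x=(p[0]-f["cx"])/f["fx"];y=(p[1]-f["cy"])/f["fy"]
    if wrist:
        r=np.hypot(x,y);d=np.array([x/r*np.sin(r),-y/r*np.sin(r),-np.cos(r)])
    else: d=np.array([x,-y,-1])
    return R.from_euler("xyz",f["orientation"],degrees=True).apply(d)
def at(f,p,z,wrist=True):
    d=ray(f,p,wrist);c=f["position"];return c+d*(z-c[2])/d[2]
E
python3 - <<'E'
import cv2,numpy as np
i=cv2.imread("pics/w1.png");t=cv2.imread("pics/top1.png")
r=lambda i,x,y,w,h,k:cv2.resize(i[y:y+h,x:x+w],(w*k,h*k),interpolation=cv2.INTER_CUBIC)
cv2.imwrite("pics/c1.png",np.hstack([r(i,280,190,40,80,6),r(i,420,80,200,200,2)[:, :400].repeat(1,0)[:480] if 0 else np.pad(r(i,425,80,190,190,2),((0,100),(0,0),(0,0)))]))
cv2.imwrite("pics/c2.png",r(t,230,205,140,120,5))
E
```

```text
(no output)
```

View pics/c1.png

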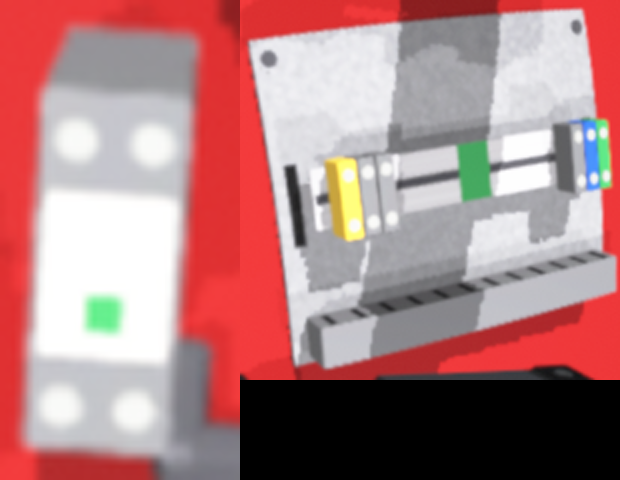

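View pics/c2.png

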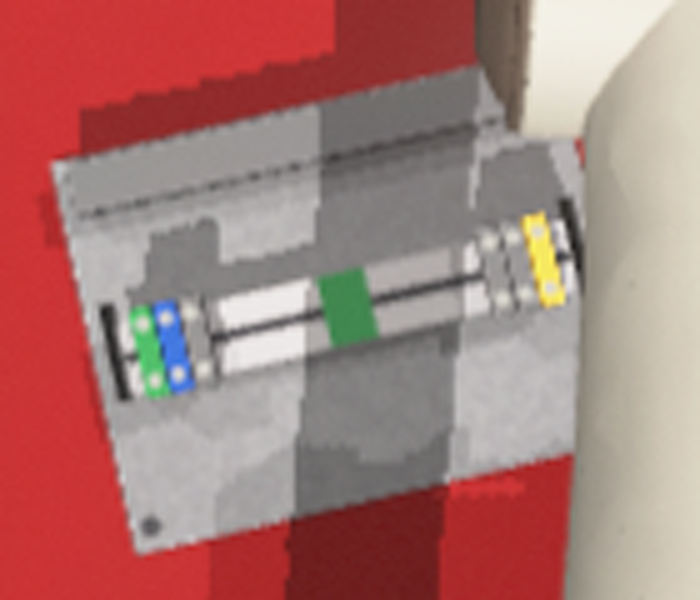

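Run:
```python
from h import *
f=pickle.load(open("w1.pkl","rb"));t=pickle.load(open("top1.pkl","rb"))
np.set_printoptions(precision=4,suppress=True)
m=np.array([at(f,p,.08) for p in [(287,205),(312.5,205.8),(307.5,265.8),(284.2,264.2)]])
print("mod",m,m.mean(0)); d=(m[2]+m[3]-m[0]-m[1])/2;print(np.linalg.norm(d),np.degrees(np.arctan2(d[1],d[0])), np.linalg.norm(m[1]-m[0]))
w=np.array([at(f,p,.004) for p in [(429.5,100),(596.5,85),(453.5,262.5)]])
T=np.array([at(t,p,.004,False) for p in [(358.3,291.7),(257.7,315.7)]])
for a in (w,T):
    e=a[1]-a[0];yaw=np.arctan2(-e[0],e[1]);mid=a[:2].mean(0);print(a,"len",np.linalg.norm(e),"yaw",np.degrees(yaw),"ctr",mid+.1*np.array([np.cos(yaw),np.sin(yaw),0]))
g=np.array([at(f,p,.023) for p in [(534,152.5),(549,150),(551,177.5),(536.5,181)]]);print(g,g.mean(0))
g=np.array([at(t,p,.023,False) for p in [(294,260.6),(302.6,258.2),(305.6,272),(297,274.2)]]);print(g,g.mean(0))
# from top: rail near edge ends and far
for P in [((204,375),(370+80,325)),((218,295),(465,245))]:
    q=[at(t,(230+a/5,205+b/5),.023,False) for a,b in P];print(q)
```

```text
mod [[ 0.5686 -0.2291  0.08  ]
 [ 0.5694 -0.2052  0.08  ]
 [ 0.629  -0.2103  0.08  ]
 [ 0.6274 -0.2331  0.08  ]] [ 0.5986 -0.2194  0.08  ]
0.05938848569976226 -4.3583482237605 0.02394058813299336
[[ 0.4589 -0.0724  0.004 ]
 [ 0.4063  0.182   0.004 ]
 [ 0.6542 -0.0298  0.004 ]] len 0.25979718424989345 yaw 11.68921414541081 ctr [0.5305 0.0751 0.004 ]
[[ 0.4582 -0.0722  0.004 ]
 [ 0.4049  0.1787  0.004 ]] len 0.2565357870304417 yaw 11.991050239743126 ctr [0.5294 0.0741 0.004 ]
[[0.5107 0.0604 0.023 ]
 [0.5057 0.0836 0.023 ]
 [0.5396 0.09   0.023 ]
 [0.5452 0.0674 0.023 ]] [0.5253 0.0753 0.023 ]
[[0.5383 0.0856 0.023 ]
 [0.5438 0.0643 0.023 ]
 [0.5097 0.0576 0.023 ]
 [0.5048 0.0789 0.023 ]] [0.5241 0.0716 0.023 ]
[array([0.4921, 0.1434, 0.023 ]), array([0.5138, 0.0221, 0.023 ])]
[array([0.5311, 0.1359, 0.023 ]), array([0.553 , 0.0138, 0.023 ])]
```

Module origin is at about (0.5985, -0.2194), yaw -4.3°. The panel is centred at (0.530, 0.0745), yaw 12°. The rail looks offset by about -5 mm, which I'll feel for. Grasping now.

Run:
```python
from workcell import env
import cv2,pickle,numpy as np
np.set_printoptions(precision=4,suppress=True)
p=np.array([0.5985,-0.2194]);o=[-90,0,-4.3]
env.gripper_to(0.7,40)
env.goto([*p,0.12],o)
env.move_straight([*p,0.038],o,rate=0.1,force_limit=8)
s=env.read_state();print(s["clock"],s["position"],s["tool_rot"],s["force"])
env.gripper_to(0.0,40)
s=env.read_state();print(s["clock"],s["position"],s["tool_rot"],s["force"],s["opening"])
pickle.dump((s["position"],s["tool_rot"]),open("grasp.pkl","wb"))
env.move_straight([*p,0.17],o,rate=0.12)
s=env.read_state();print(s["clock"],s["position"],s["force"],s["wrist_torque"],s["opening"])
for n in ("side","wrist"):
    f=env.grab_frame(n);cv2.imwrite(f"pics/{n}2.png",f["image"])
```

```text
5.4333 [ 0.5992 -0.2195  0.0389] [-90.0162  -0.0972  -4.2831] [-0.8041 -0.5417 -0.3422]
6.15 [ 0.5985 -0.2194  0.038 ] [-90.0003   0.0021  -4.2987] [-0.0563 -1.0548  0.7077] 0.2751855837104378
7.4 [ 0.5979 -0.2192  0.1689] [-0.1627  0.0794 -1.5862] [-0.0635 -0.0438 -0.0189] 0.2772850326396483
```

View pics/side2.png

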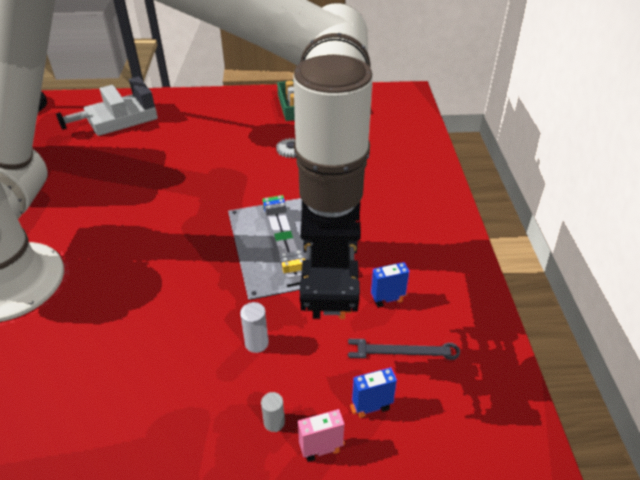

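View pics/wrist2.png

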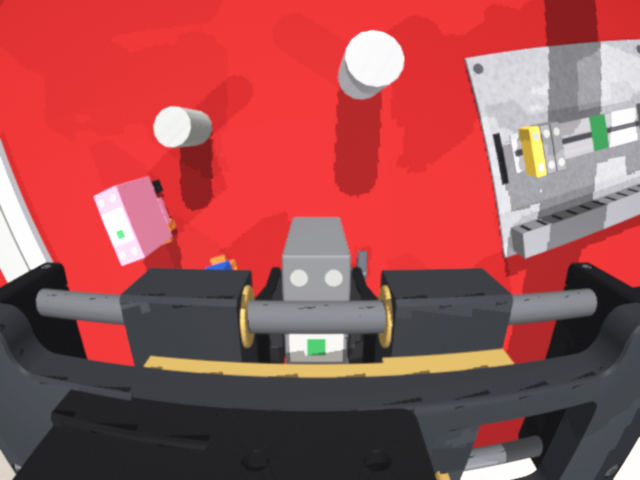

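The module is held squarely (opening 0.275, about 24 mm) and the wrench hasn't moved. Next: tilt, approach the rail and feel along +x.

```bash
cat >> h.py <<'E'
from workcell import env
np.set_printoptions(precision=4,suppress=True)
YAW=12.0; PC=np.array([0.530,0.0745,0.0])
Rp=R.from_euler("z",YAW,degrees=True)
T=np.array([0,0,0.038])   # TCP in module frame
def tcp(x,y,z,a):
    """module origin in panel frame (m), tilt a rad (lip low) -> TCP pos, rpy"""
    Rm=Rp*R.from_euler("y",-a)
    return PC+Rp.apply([x,y,z])+Rm.apply(T), [-90,-np.degrees(a),YAW]
def now():
    s=env.read_state();Rt=R.from_euler("xyz",s["tool_rot"],degrees=True);Rm=Rt*R.from_euler("x",90,degrees=True)
    o=Rp.inv().apply(s["position"]-Rm.apply(T)-PC); zx=(Rp.inv()*Rm).as_euler("xyz")
    print("t%.2f"%s["clock"],"mod mm",(o*1e3).round(2),"tilt %.3f"%-zx[1],"F(panel)",Rp.inv().apply(s["force"]).round(2),"M",Rp.inv().apply(s["wrist_torque"]).round(2),"op %.3f"%s["opening"])
    return o,-zx[1],Rp.inv().apply(s["force"])
E
python3 - <<'E'
from h import *
a=.35
p,o=tcp(-.032,0,.10,a); env.goto(p,o); now()
p,o=tcp(-.030,0,.0175,a); print(env.move_straight(p,o,rate=0.08,force_limit=6)); now()
env.dwell(.3);now()
f=env.grab_frame("wrist");cv2.imwrite("pics/w3.png",f["image"])
f=env.grab_frame("side");cv2.imwrite("pics/s3.png",f["image"])
E
```

```text
t8.68 mod mm [-30.76  -0.06 100.68] tilt 0.351 F(panel) [ 0.7  -0.71 -1.57] M [ 0.04  0.8  -0.05] op 0.269Traceback (most recent call last):
  File "<stdin>", line 4, in <module>
workcell.Unreachable: the arm cannot follow that straight line within its joint ranges
```

Run:
```python
from h import *
print(env.read_state()["joint_positions"])
for a in (.35,.3,.25):
  for z in (.10,.08,.06,.04,.0175):
    for flip in (0,1):
      p,o=tcp(-.030,0,z,a)
      if flip: o=(R.from_euler("xyz",o,degrees=True)*R.from_euler("y",180,degrees=True)).as_euler("xyz",degrees=True)
      j=env.inverse_kinematics(p,o);print(a,z,flip,None if j is None else np.round(j,1))
```

```text
[  29.6836    5.4426  -45.7975   17.4812  -20.3795 -123.1361]
0.35 0.1 0 [  29.6    5.6  -45.7   17.3  -20.4 -123. ]
0.35 0.1 1 [ 29.6   5.6 -45.7  17.3 -20.4  57. ]
0.35 0.08 0 [  29.     7.5  -48.6   21.7  -15.7 -127. ]
0.35 0.08 1 [ 29.    7.5 -48.6  21.7 -15.7  53. ]
0.35 0.06 0 [  27.     9.4  -52.9   31.7   -9.7 -135.5]
0.35 0.06 1 [ 27.    9.4 -52.9  31.7  -9.7  44.5]
0.35 0.04 0 None
0.35 0.04 1 None
0.35 0.0175 0 None
0.35 0.0175 1 None
0.3 0.1 0 [  29.5    6.8  -41.4   11.7  -25.9 -117.3]
0.3 0.1 1 [ 29.5   6.8 -41.4  11.7 -25.9  62.7]
0.3 0.08 0 [  29.3    8.6  -43.6   13.6  -21.9 -119.2]
0.3 0.08 1 [ 29.3   8.6 -43.6  13.6 -21.9  60.8]
0.3 0.06 0 [  29.    10.5  -46.    16.5  -17.6 -122.1]
0.3 0.06 1 [ 29.   10.5 -46.   16.5 -17.6  57.9]
0.3 0.04 0 [  28.2   12.6  -49.2   22.1  -12.6 -127.1]
0.3 0.04 1 [ 28.2  12.6 -49.2  22.1 -12.6  52.9]
0.3 0.0175 0 None
0.3 0.0175 1 None
0.25 0.1 0 [  29.     8.   -37.7    8.1  -30.8 -113.5]
0.25 0.1 1 [ 29.    8.  -37.7   8.1 -30.8  66.5]
0.25 0.08 0 [  29.     9.8  -39.6    9.1  -27.2 -114.5]
0.25 0.08 1 [ 29.    9.8 -39.6   9.1 -27.2  65.5]
0.25 0.06 0 [  28.9   11.6  -41.5   10.4  -23.5 -115.9]
0.25 0.06 1 [ 28.9  11.6 -41.5  10.4 -23.5  64.1]
0.25 0.04 0 [  28.7   13.6  -43.5   12.3  -19.5 -117.8]
0.25 0.04 1 [ 28.7  13.6 -43.5  12.3 -19.5  62.2]
0.25 0.0175 0 [  28.3   16.   -46.2   16.   -14.6 -121.4]
0.25 0.0175 1 [ 28.3  16.  -46.2  16.  -14.6  58.6]
```

Joint 5 is near its limit at 0.35 rad; a tilt of about 0.26 rad should still fit. Checking.

Run:
```python
from h import *
for a in (.29,.27,.25):
  zo=.0215+.01025*np.sin(a)-.008*np.cos(a)
  for x in (-.030,-.026,-.015,0):
   for y in (0,-.012):
      p,o=tcp(x,y,zo,a)
      j=env.inverse_kinematics(p,o);print(a,round(zo,4),x,y,None if j is None else np.round(j,1))
```

```text
0.29 0.0168 -0.03 0 None
0.29 0.0168 -0.03 -0.012 None
0.29 0.0168 -0.026 0 None
0.29 0.0168 -0.026 -0.012 None
0.29 0.0168 -0.015 0 None
0.29 0.0168 -0.015 -0.012 [  25.5   16.5  -48.5   23.7   -9.6 -126.4]
0.29 0.0168 0 0 [  26.7   17.6  -46.6   23.4  -10.6 -127.1]
0.29 0.0168 0 -0.012 [  25.6   17.8  -45.4   20.   -11.3 -122.6]
0.27 0.0165 -0.03 0 [  27.8   15.6  -49.2   22.2  -11.1 -127.1]
0.27 0.0165 -0.03 -0.012 [  26.5   15.8  -48.1   19.2  -11.8 -122.8]
0.27 0.0165 -0.026 0 [  27.7   16.   -48.4   21.3  -11.5 -126.2]
0.27 0.0165 -0.026 -0.012 [  26.5   16.1  -47.3   18.5  -12.1 -122. ]
0.27 0.0165 -0.015 0 [  27.6   16.9  -46.3   19.3  -12.6 -123.9]
0.27 0.0165 -0.015 -0.012 [  26.3   17.   -45.4   16.8  -13.2 -120.1]
0.27 0.0165 0 0 [  27.3   18.1  -43.6   17.   -14.  -121.3]
0.27 0.0165 0 -0.012 [  26.    18.2  -42.8   14.9  -14.5 -117.9]
0.25 0.0163 -0.03 0 [  28.3   16.1  -46.4   16.3  -14.3 -121.7]
0.25 0.0163 -0.03 -0.012 [  26.8   16.2  -45.6   14.4  -14.8 -118.3]
0.25 0.0163 -0.026 0 [  28.2   16.4  -45.7   15.8  -14.6 -121.1]
0.25 0.0163 -0.026 -0.012 [  26.7   16.5  -44.9   14.   -15.1 -117.8]
0.25 0.0163 -0.015 0 [  27.9   17.3  -43.8   14.6  -15.5 -119.5]
0.25 0.0163 -0.015 -0.012 [  26.4   17.4  -43.1   12.9  -16.  -116.4]
0.25 0.0163 0 0 [  27.5   18.5  -41.4   13.2  -16.7 -117.7]
0.25 0.0163 0 -0.012 [  26.    18.6  -40.7   11.7  -17.1 -114.8]
```

Using a = 0.26.

```bash
cat >> h.py <<'E'
def zmid(a): return .0215+.01025*np.sin(a)-.008*np.cos(a)
E
python3 - <<'E'
from h import *
a=.26
p,o=tcp(-.030,0,.09,a); env.move_straight(p,o,rate=.1); now()
p,o=tcp(-.030,0,zmid(a),a); print(env.move_straight(p,o,rate=0.08,force_limit=6)); now()
env.dwell(.3);now()
f=env.grab_frame("wrist");cv2.imwrite("pics/w3.png",f["image"])
f=env.grab_frame("side");cv2.imwrite("pics/s3.png",cv2.resize(f["image"][170:320,200:400],None,fx=4,fy=4))
E
```

```text
t8.97 mod mm [-27.54  -0.32  90.41] tilt 0.263 F(panel) [-0.83  0.41 -1.38] M [-0.02  0.66  0.01] op 0.278
True
t9.83 mod mm [-30.05  -0.04  18.06] tilt 0.261 F(panel) [ 0.32 -1.23  2.56] M [-0.13 -0.04 -0.05] op 0.272
t10.13 mod mm [-30.07  -0.05  17.96] tilt 0.260 F(panel) [1.23 0.06 5.12] M [-0.08 -0.36 -0.02] op 0.275
```

View pics/w3.png

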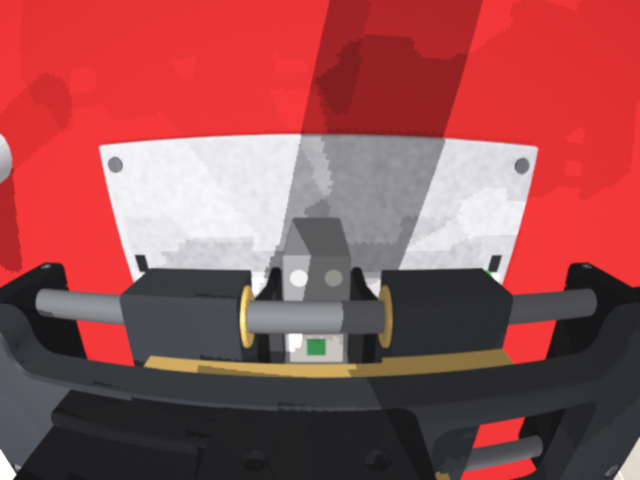

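View pics/s3.png

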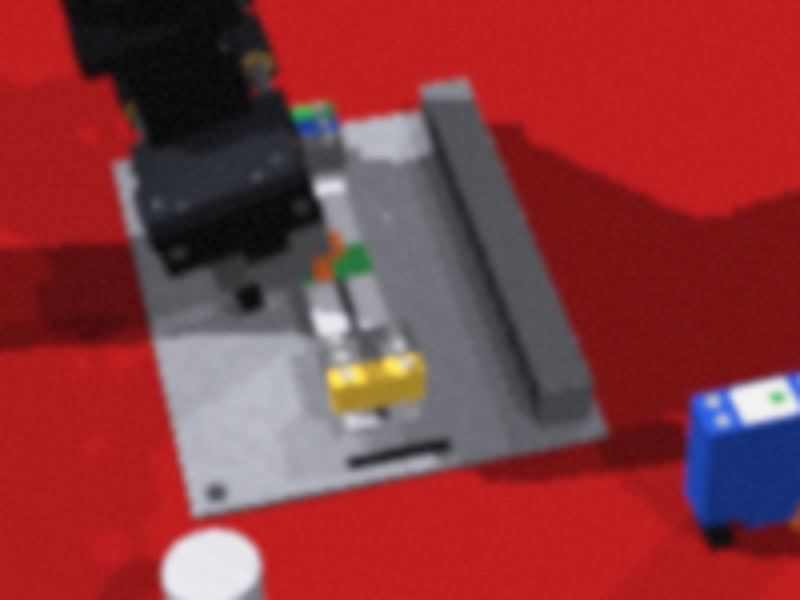

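The approach met a contact of about 6.5 N at z = 18 mm. At a tilt of only 0.26 rad the foot comes down on the flange while the lip is still short of it. More tilt is needed, but joint 5 won't allow it with this grip. I'll put the module back where it stood and regrip it with the tool pitched 0.22 rad the other way.

Run:
```python
from h import *
a=.26
p,o=tcp(-.032,0,.10,a); env.move_straight(p,o,rate=.12); now()
q=np.array([0.592,-0.2194]);o=[-90,0,-4.3]
env.goto([*q,0.15],o)
env.move_straight([*q,0.048],o,rate=.12)
print(env.move_straight([*q,0.0375],o,rate=0.03,force_limit=4)); s=env.read_state();print(s["clock"],s["position"],s["force"])
env.gripper_to(0.6,40)
b=np.degrees(.22)
print(env.move_straight([*q,0.038],[-90,b,-4.3],rate=0.05,force_limit=8))
s=env.read_state();print(s["clock"],s["position"],s["tool_rot"],s["force"])
f=env.grab_frame("side");cv2.imwrite("pics/s4.png",cv2.resize(f["image"][250:430,220:460],None,fx=3,fy=3))
f=env.grab_frame("wrist");cv2.imwrite("pics/w4.png",f["image"])
```

```text
t11.07 mod mm [-33.47  -0.33  98.59] tilt 0.257 F(panel) [ 0.88  0.33 -1.28] M [-0.    0.66 -0.06] op 0.270
True
13.625 [ 0.5922 -0.2194  0.038 ] [-0.2781  0.4168  4.2493]
False
14.8083 [ 0.5922 -0.2192  0.0371] [-89.9811  12.6264  -4.3023] [ 0.3967  0.2326 -0.0621]
```

View pics/s4.png

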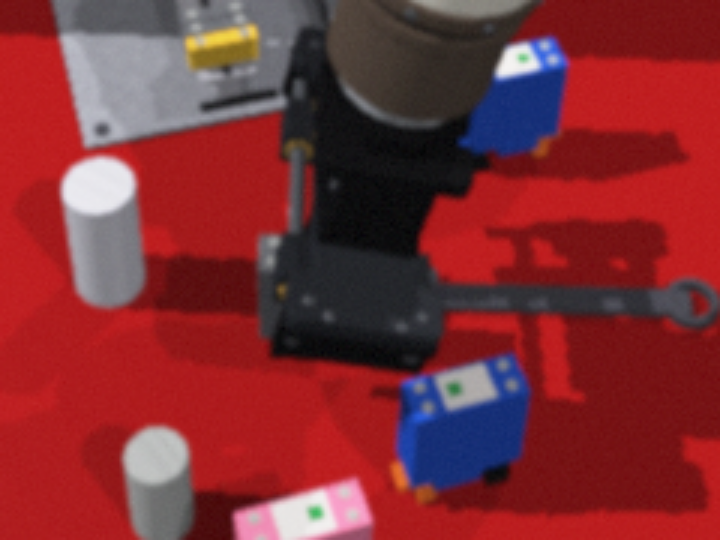

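View pics/w4.png

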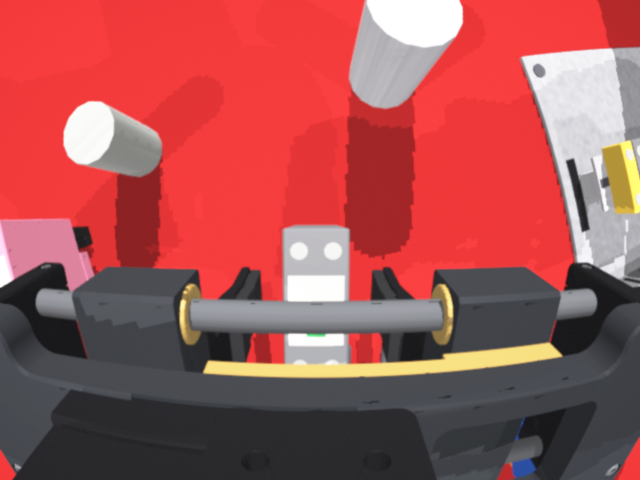

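The module stands upright between the open fingers and the tool is tilted. Regripping, then approaching at 0.38 rad.

```bash
cat >> h.py <<'E'
B=.22
T=np.array([0,0,0.0375])
def tcp(x,y,z,a):
    Rm=Rp*R.from_euler("y",-a)
    return PC+Rp.apply([x,y,z])+Rm.apply(T), [-90,-np.degrees(a-B),YAW]
def now():
    s=env.read_state();Rt=R.from_euler("xyz",s["tool_rot"],degrees=True);Rm=Rt*R.from_euler("x",90,degrees=True)*R.from_euler("y",-B)
    o=Rp.inv().apply(s["position"]-Rm.apply(T)-PC); zx=(Rp.inv()*Rm).as_euler("xyz")
    F=Rp.inv().apply(s["force"])
    print("t%.2f"%s["clock"],"mod mm",(o*1e3).round(2),"tilt %.3f"%-zx[1],"F(panel)",F.round(2),"M",Rp.inv().apply(s["wrist_torque"]).round(2),"op %.3f"%s["opening"])
    return o,-zx[1],F
E
python3 - <<'E'
from h import *
env.gripper_to(0.0,45)
s=env.read_state();print(s["clock"],s["position"],s["tool_rot"],s["force"],s["opening"])
q=s["position"][:2];b=np.degrees(B)
env.move_straight([*q,0.16],[-90,b,-4.3],rate=.12)
a=.38
for x in (-.03,0):
  for A in (.38,0): 
    j=env.inverse_kinematics(*tcp(x,0,zmid(A),A));print(x,A,None if j is None else np.round(j,1))
f=env.grab_frame("wrist");cv2.imwrite("pics/w5.png",f["image"])
p,o=tcp(-.030,0,.10,a); env.goto(p,o); now()
p,o=tcp(-.030,0,.035,a); print(env.move_straight(p,o,rate=.1)); env.dwell(.3); now()
f=env.grab_frame("side");cv2.imwrite("pics/s5.png",cv2.resize(f["image"][170:320,200:400],None,fx=4,fy=4))
E
```

```text
15.5167 [ 0.5919 -0.2194  0.0382] [-90.0018  12.6115  -4.2963] [-0.0415  1.3031  1.763 ] 0.27548647274803134
-0.03 0.38 [  28.2   17.4  -39.6    6.2  -24.3 -111.6]
-0.03 0 [  24.5   27.8  -18.3   -3.2  -56.2 -100.4]
0 0.38 [  27.1   19.8  -35.3    5.4  -26.2 -109.8]
0 0 [  23.8   30.1  -14.    -3.   -58.3 -100. ]
t17.91 mod mm [-28.92  -0.24 100.42] tilt 0.381 F(panel) [ 0.19  0.08 -1.6 ] M [0.03 0.38 0.01] op 0.271
False
t19.01 mod mm [-29.65   0.1   35.55] tilt 0.381 F(panel) [-0.97  0.25 -1.89] M [-0.    0.42 -0.05] op 0.272
```

View pics/s5.png

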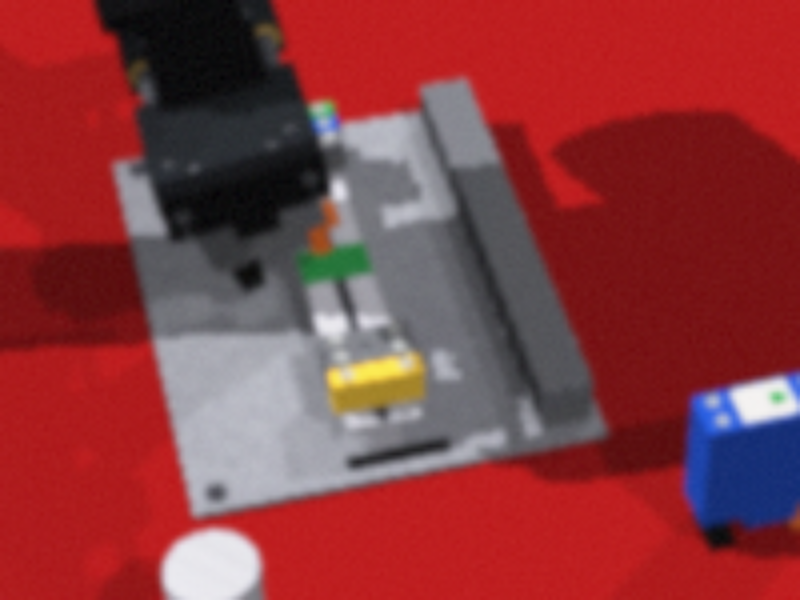

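```bash
sed -i 's/^T=np.array(\[0,0,0.0375\])/T=np.array([0,0,0.038])/' h.py
python3 - <<'E'
from h import *
a=.40
p,o=tcp(-.030,0,.0255,a); env.move_straight(p,o,rate=.06)
p,o=tcp(-.030,0,.0183,a); print(env.move_straight(p,o,rate=.03,force_limit=4)); env.dwell(.3); n=now()
if abs(n[2][2]+1.6)<1.5:
    p,o=tcp(.015,0,.0183,a); print(env.move_straight(p,o,rate=.02,force_limit=4)); now(); env.dwell(.2); now()
f=env.grab_frame("side");cv2.imwrite("pics/s6.png",cv2.resize(f["image"][170:320,200:400],None,fx=4,fy=4))
E
```

```text
False
t20.06 mod mm [-29.89   0.02  18.41] tilt 0.400 F(panel) [ 0.39  1.06 -0.65] M [-0.04  0.47  0.  ] op 0.273
True
t21.50 mod mm [-1.54 -0.55 17.  ] tilt 0.395 F(panel) [-0.4   0.42  0.28] M [-0.02  0.13 -0.01] op 0.273
t21.70 mod mm [-1.62 -0.52 16.98] tilt 0.395 F(panel) [ 0.01 -0.85  0.11] M [-0.03  0.09 -0.02] op 0.274
```

View pics/s6.png

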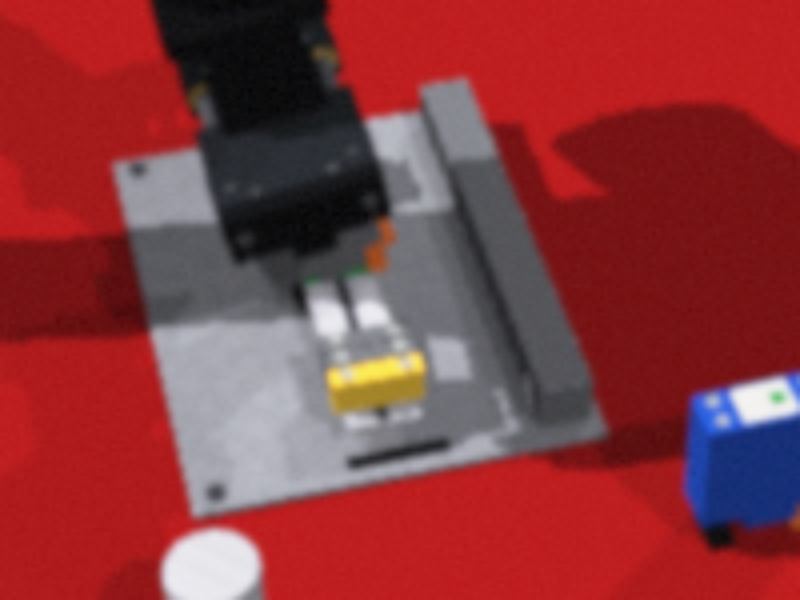

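Run:
```python
from h import *
a=.40
p,o=tcp(-.0025,-0.0003,.0181,a); print(env.move_straight(p,o,rate=.02,force_limit=6)); env.dwell(.15);now()
p,o=tcp(.010,-0.0003,.0181,a); print(env.move_straight(p,o,rate=.01,force_limit=5)); now(); env.dwell(.15); now()
```

```text
False
t22.15 mod mm [-2.86 -0.37 17.9 ] tilt 0.399 F(panel) [ 0.55 -0.72 -1.87] M [-0.    0.43  0.04] op 0.271
True
t22.74 mod mm [-1.12 -0.91 16.91] tilt 0.395 F(panel) [ 0.41 -0.59  1.6 ] M [-0.04  0.17 -0.02] op 0.268
t22.89 mod mm [-1.17 -0.91 16.87] tilt 0.395 F(panel) [0.94 0.12 1.25] M [-0.14 -0.13 -0.03] op 0.271
```

Run:
```python
from h import *
a=.40
p,o=tcp(-.0025,0,.0181,a); env.move_straight(p,o,rate=.02,force_limit=6); env.dwell(.2);now()
p,o=tcp(.005,0.0005,.0192,a)
print(env.move_straight(p,o,rate=.01,force_limit=5)); now(); env.dwell(.15); now()
```

```text
t23.35 mod mm [-2.85 -0.06 17.83] tilt 0.399 F(panel) [-0.02  0.41 -1.18] M [-0.02  0.44 -0.03] op 0.276
True
t23.85 mod mm [-1.8  -0.54 16.97] tilt 0.393 F(panel) [-0.11  0.12  0.07] M [0.04 0.21 0.06] op 0.276
t24.00 mod mm [-1.8  -0.51 16.92] tilt 0.393 F(panel) [1.06 0.08 0.1 ] M [-0.01  0.07  0.02] op 0.273
```

Run:
```python
from h import *
a=.40
for x in (-2.5,-1.5,-.5,.5,1.5,2.5,3.5):
    p,o=tcp(x*1e-3,0,.0184,a); r=env.move_straight(p,o,rate=.02,force_limit=10); env.dwell(.1);n=now();print(x,r)
    if r or n[2][0]<-4: break
```

```text
t24.35 mod mm [-2.91 -0.09 18.2 ] tilt 0.399 F(panel) [ 0.2   0.99 -1.42] M [0.03 0.47 0.04] op 0.274
-2.5 False
t24.70 mod mm [-1.54 -0.02 18.32] tilt 0.400 F(panel) [ 0.16  0.13 -1.65] M [-0.07  0.48 -0.  ] op 0.269
-1.5 False
t25.05 mod mm [-0.99 -0.14 18.17] tilt 0.399 F(panel) [-1.11  0.19 -1.84] M [0.01 0.81 0.01] op 0.275
-0.5 False
t25.40 mod mm [-0.77 -0.33 17.89] tilt 0.398 F(panel) [-4.2   0.6  -1.39] M [0.21 1.81 0.  ] op 0.272
0.5 False
```

Home: Fx builds up steadily from x ≈ -1.05 mm, which puts the rail's near edge at about -21.9 mm (rail offset about -4.4 mm, in line with the camera's -5). Rocking down in steps.

```bash
cat >> h.py <<'E'
XE=-.0219
def xc(a,zo):
    s,c=np.sin(a),np.cos(a); z=((.020-zo)+.0185*s)/c
    return .0185*c+z*s
E
python3 - <<'E'
from h import *
for a in (.36,.32,.28,.24,.20,.16):
    zo=zmid(a)+.0003
    p,o=tcp(XE+xc(a,zo)-.0002,0,zo,a)
    r=env.move_straight(p,o,rate=.015,force_limit=15); env.dwell(.05);n=now();print(a,"tgt",((XE+xc(a,zo)-.0002)*1e3).round(2),(zo*1e3).round(2),r)
    if r or np.linalg.norm(n[2])>14: break
f=env.grab_frame("side");cv2.imwrite("pics/s7.png",cv2.resize(f["image"][170:320,200:400],None,fx=4,fy=4))
E
```

```text
t25.70 mod mm [-1.18  0.02 17.87] tilt 0.361 F(panel) [-2.13  0.47 -2.48] M [0.1  1.08 0.03] op 0.274
0.36 tgt -1.55 17.92 False
t26.00 mod mm [-1.41 -0.02 17.4 ] tilt 0.322 F(panel) [-1.51 -0.47 -2.92] M [-0.03  0.81 -0.02] op 0.272
0.32 tgt -1.76 17.43 False
t26.30 mod mm [-1.68 -0.02 16.92] tilt 0.282 F(panel) [-1.52 -0.9  -1.37] M [-0.04  0.67  0.  ] op 0.274
0.28 tgt -1.97 16.94 False
t26.60 mod mm [-1.92 -0.01 16.56] tilt 0.242 F(panel) [-1.92 -0.28 -1.12] M [-0.04  0.63 -0.04] op 0.273
0.24 tgt -2.19 16.47 False
t26.90 mod mm [-2.14  0.06 16.52] tilt 0.202 F(panel) [-3.9   0.71  3.75] M [0.21 1.04 0.04] op 0.272
0.2 tgt -2.41 16.0 False
t27.20 mod mm [-2.33  0.08 16.17] tilt 0.162 F(panel) [-3.69  0.69  4.71] M [ 0.34  1.21 -0.06] op 0.274
0.16 tgt -2.64 15.54 False
```

View pics/s7.png

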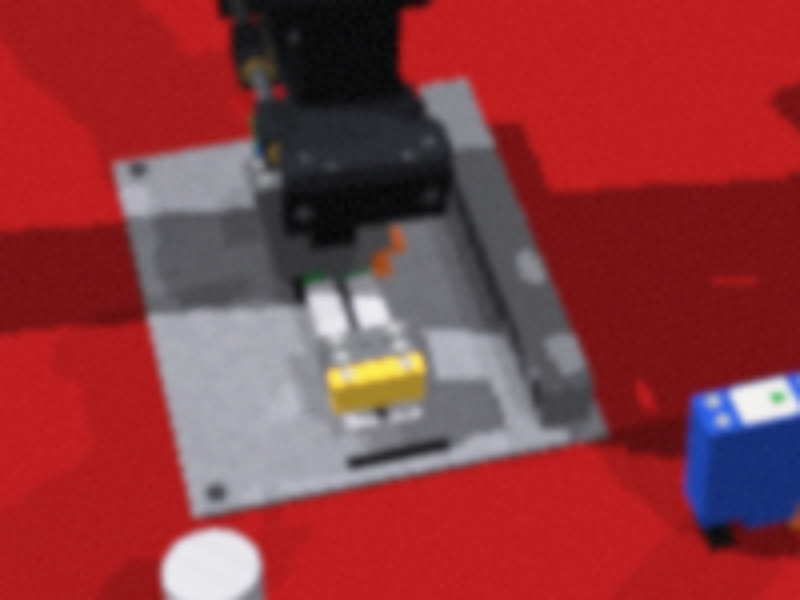

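The foot meets the flange at about 0.2 rad, with the lip under the other edge. Only about 6 N so far, so continuing.

Run:
```python
from h import *
for a in (.13,.10,.07,.04,.02,0.0):
    zo=zmid(a)+(.0 if a>.05 else -.0003)
    p,o=tcp(XE+xc(a,zo)-.0003,0,zo,a)
    r=env.move_straight(p,o,rate=.015,force_limit=15); env.dwell(.05);n=now();print(a,"tgt",((XE+xc(a,zo)-.0003)*1e3).round(2),(zo*1e3).round(2),r)
    if r or np.linalg.norm(n[2])>18: break
f=env.grab_frame("side");cv2.imwrite("pics/s8.png",cv2.resize(f["image"][170:320,200:400],None,fx=4,fy=4))
```

```text
t27.55 mod mm [-2.48  0.   14.92] tilt 0.132 F(panel) [-1.56 -0.06  3.53] M [ 0.12  0.57 -0.03] op 0.276
0.13 tgt -2.88 14.9 False
t27.85 mod mm [-2.69  0.05 14.37] tilt 0.102 F(panel) [-1.28 -0.38  1.31] M [ 0.01  0.14 -0.03] op 0.273
0.1 tgt -3.06 14.56 False
t28.15 mod mm [-2.95  0.06 14.09] tilt 0.072 F(panel) [-0.67  0.77  0.13] M [ 0.05 -0.08 -0.01] op 0.273
0.07 tgt -3.25 14.24 False
t28.45 mod mm [-3.26  0.03 13.47] tilt 0.041 F(panel) [-0.71  0.21  0.01] M [ 0.01 -0.17 -0.03] op 0.270
0.04 tgt -3.43 13.62 False
t28.75 mod mm [-3.39 -0.02 13.36] tilt 0.021 F(panel) [-0.    0.31  0.06] M [-0.02 -0.32  0.01] op 0.271
0.02 tgt -3.56 13.41 False
t29.05 mod mm [-3.57 -0.04 13.19] tilt 0.001 F(panel) [-0.8  -0.91 -0.41] M [-0.05 -0.34  0.  ] op 0.273
0.0 tgt -3.7 13.2 False
```

View pics/s8.png

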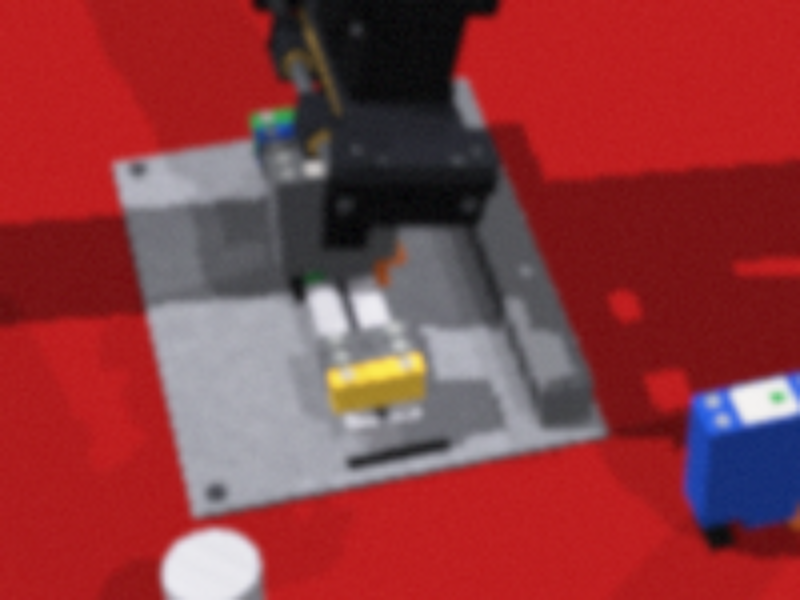

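The forces fell to about zero with no clear click peak. The module may have clicked in lightly, or it may have turned in the grip, so I'll look closely before letting go.

Run:
```python
from h import *
f=env.grab_frame("side");a=cv2.resize(f["image"][215:265,255:315],(600,500),interpolation=cv2.INTER_CUBIC)
cv2.imwrite("pics/s9.png",a)
for t in ("module","foot","lip"):
    print(t,[(round(d["score"],2),(Rp.inv().apply(d["xyz"]-PC)*1e3).round(1)) for d in env.search_frame(f,t)])
f=env.grab_frame("wrist");cv2.imwrite("pics/w9.png",f["image"]); now()
```

```text
module [(0.94, array([ -46.9, -455.1,   64.5])), (0.87, array([  46.3, -408.1,   63.4])), (0.77, array([ 147.2, -209.1,   60.2])), (0.62, array([-22.4, -11.3,  55.4]))]
foot []
lip [(0.96, array([ -50.2, -454.6,   70.5])), (0.86, array([-17.5,  -9.3,  51.7])), (0.67, array([  46.9, -407.7,   66.5])), (0.67, array([ 145. , -201.4,   55.8]))]
t29.35 mod mm [-3.59 -0.05 13.2 ] tilt 0.001 F(panel) [-0.11 -0.48 -1.18] M [-0.19 -0.46  0.02] op 0.268
```

View pics/s9.png

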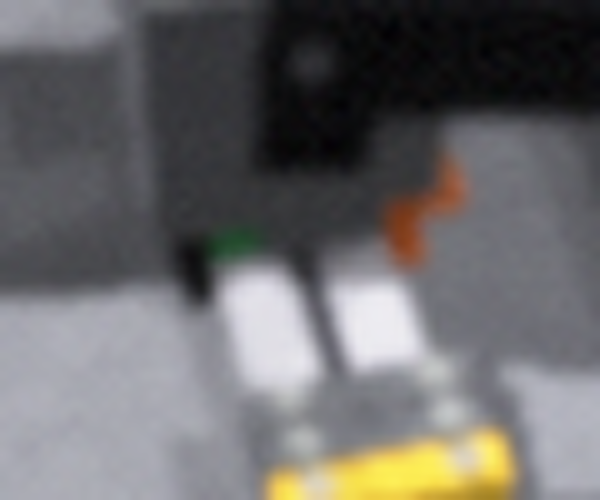

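View pics/w9.png

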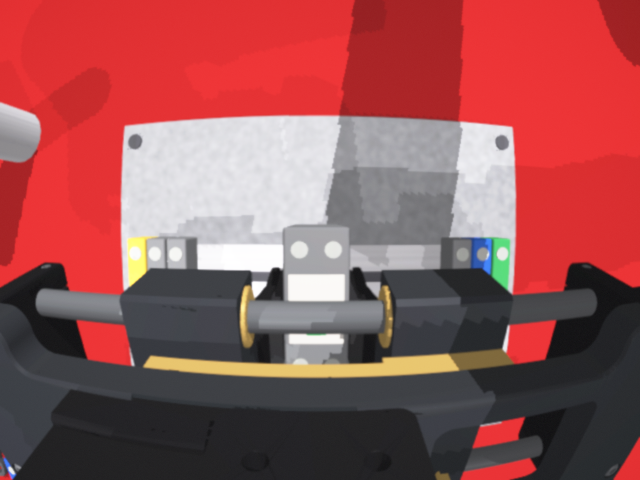

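The wrist view matches the one at the grip (module's top edge at row 226, screws at row 249), so the module hasn't turned in the fingers. It reads level at z = 13.2 mm. A gentle upward pull will tell whether it is latched.

Run:
```python
from h import *
p,o=tcp(-.0036,0,.0128,0); r=env.move_straight(p,o,rate=.01,force_limit=8);env.dwell(.1);print(r);now()
for z in (.0136,.0142,.0148,.0154):
    p,o=tcp(-.0036,0,z,0.0); r=env.move_straight(p,o,rate=.01,force_limit=10);env.dwell(.1);print(z,r);n=now()
    if r or n[2][2]<-6:break
p,o=tcp(-.0036,0,.0130,0); r=env.move_straight(p,o,rate=.01,force_limit=10);env.dwell(.1);print(r);now()
```

```text
False
t29.70 mod mm [-3.58 -0.04 13.16] tilt 0.000 F(panel) [-1.11  0.45  4.55] M [-0.04  0.18 -0.02] op 0.271
0.0136 False
t30.05 mod mm [-3.62  0.14 13.21] tilt -0.000 F(panel) [-0.07  0.96 -1.77] M [-0.02 -0.53 -0.04] op 0.271
0.0142 False
t30.40 mod mm [-3.58  0.01 14.13] tilt 0.000 F(panel) [-0.99  0.93 -0.69] M [ 0.02 -0.53  0.04] op 0.273
0.0148 False
t30.75 mod mm [-3.68 -0.02 14.23] tilt -0.000 F(panel) [ 0.62 -1.   -7.14] M [-0.24 -1.23  0.07] op 0.273
False
t31.18 mod mm [-3.61 -0.   13.35] tilt 0.000 F(panel) [-0.85 -0.22 -1.28] M [-0.03 -0.45 -0.04] op 0.270
```

Latched: it stops solidly at 13.16 mm going down and at 14.2 mm pulling up with -7 N, which is the stated 1 mm of play. Releasing and backing off along the tool axis.

Run:
```python
from h import *
env.gripper_to(0.55)
s=env.read_state();Rt=R.from_euler("xyz",s["tool_rot"],degrees=True);d=-Rt.apply([0,1,0]);o=[-90,np.degrees(B),YAW]
print(env.move_straight(s["position"]+.10*d,o,rate=.06,force_limit=8));now()
env.goto([.40,-.17,.36],[-90,0,0])
print(env.read_state()["clock"])
np.set_printoptions(precision=4,suppress=True)
for n in ("top","side","wrist"):
    f=env.grab_frame(n);cv2.imwrite(f"pics/{n}10.png",f["image"]);pickle.dump(f,open(f"{n}10.pkl","wb"))
    if n!="wrist":
      for t in ("module","foot","lip","short_bar","long_bar","wrench","gear"):
        print(n,t,[(round(d["score"],2),np.round(d["xyz"],3),(Rp.inv().apply(d["xyz"]-PC)*1e3).round(1)) for d in env.search_frame(f,t)][:4])
x=pickle.load(open("side10.pkl","rb"))["image"][190:290,230:350];y=pickle.load(open("top10.pkl","rb"))["image"][205:325,230:370]
cv2.imwrite("pics/c10.png",np.hstack([cv2.resize(x,(400,333),interpolation=2),cv2.resize(y,(388,333),interpolation=2)]))
```

```text
False
t33.73 mod mm [ 17.95   0.   110.22] tilt -0.001 F(panel) [0.49 0.61 0.23] M [ 0.   -0.48 -0.03] op 0.551
35.0833
top module [(0.95, array([ 0.655, -0.3  ,  0.075]), array([  44.4, -391.8,   75.1])), (0.81, array([ 0.575, -0.366,  0.075]), array([ -47.3, -440.8,   75. ])), (0.79, array([ 0.713, -0.085,  0.082]), array([ 145.7, -193.7,   81.5])), (0.56, array([0.524, 0.074, 0.095]), array([-6.1,  1. , 94.8]))]
top foot []
top lip [(0.91, array([ 0.656, -0.3  ,  0.082]), array([  45. , -391.9,   82. ])), (0.86, array([ 0.708, -0.08 ,  0.082]), array([ 142.3, -188.7,   81.7])), (0.69, array([0.526, 0.071, 0.093]), array([-4.3, -2.8, 92.8])), (0.63, array([ 0.577, -0.364,  0.076]), array([ -45.4, -438.6,   76.5]))]
top short_bar [(0.71, array([ 0.508, -0.318,  0.057]), array([-103.4, -379.8,   57.3])), (0.33, array([0.525, 0.072, 0.096]), array([-5.4, -1.5, 95.5]))]
top long_bar [(0.76, array([ 0.474, -0.164,  0.088]), array([-104.3, -221.4,   88.2]))]
top wrench [(0.93, array([ 0.72 , -0.203,  0.007]), array([ 127.7, -310.6,    7.3]))]
top gear [(0.59, array([0.543, 0.408, 0.01 ])
[... 290 characters left out ...]
.064, 0.07 ]), array([-5.1, -9.7, 70.4]))]
side foot []
side lip [(0.78, array([ 0.711, -0.093,  0.057]), array([ 142.6, -201.5,   57.4])), (0.74, array([0.529, 0.064, 0.067]), array([ -3.1, -10.2,  67. ])), (0.73, array([ 0.578, -0.382,  0.072]), array([ -48.4, -456.4,   71.8])), (0.58, array([ 0.66 , -0.318,  0.066]), array([  45.7, -410.5,   66.4]))]
side short_bar [(0.59, array([ 0.505, -0.332,  0.051]), array([-108.7, -392.4,   51.2]))]
side long_bar [(0.84, array([ 0.477, -0.185,  0.066]), array([-105.4, -242.5,   66. ]))]
side wrench [(0.85, array([ 0.724, -0.207,  0.007]), array([ 131.1, -315.3,    7.2]))]
side gear [(0.87, array([0.548, 0.406, 0.007]), array([ 86.6, 320.3,   7.1]))]
```

View pics/c10.png

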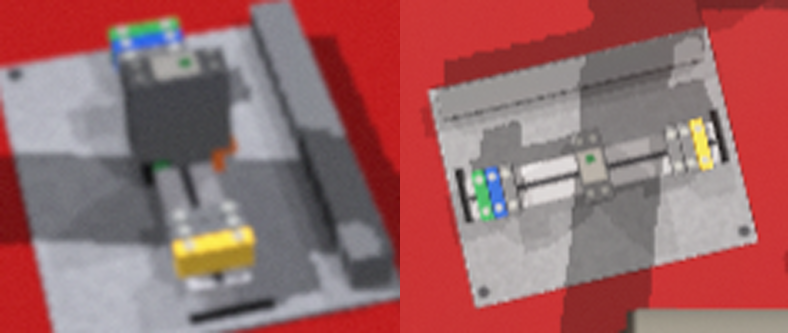

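View pics/wrist10.png

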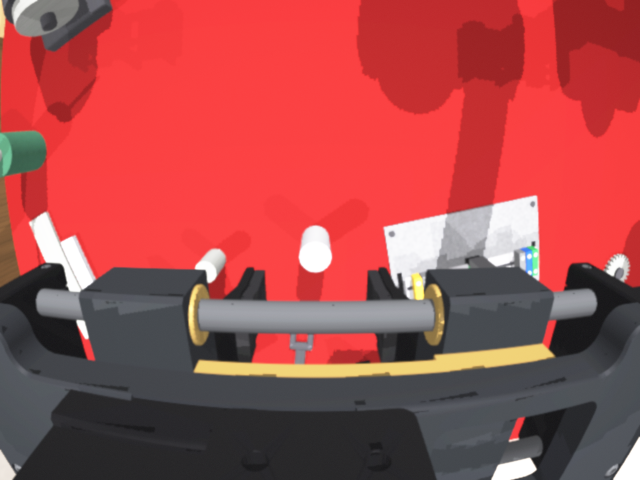

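The module stands flat and square over the green band (right crop, around (593,165)). The bystanders are where they were and the arm is clear, so I'm handing in.

Run:
```python
from workcell import env
env.close_job()
```

```text
the job is handed in; nothing more can be done
```

The grey relay module is latched on the rail over the green band, released, and the job was handed in at about 35 s of the 54 s allowed.

**What I did:**
- **First attempt:** the module's foot touched the flange with about 6.5 N. I could only tilt the module 0.26 rad there because joint 5 was near its limit.
- **Regrip:** I put the module back close to its original spot and gripped it again with the tool pitched. This allowed a 0.40 rad tilt.
- **Fitting:** I slid the lip under the near edge and felt it stop at about 4 N. That put the rail about 4.4 mm to -x of the panel's centre line. I then rocked the module level, with about 5 N on the tool at most.

**Last checks:**
- **Latch:** before release the module read level to 0.001 rad. It stopped firmly at 13.16 mm going down and at 14.2 mm when pulled up with about 7 N, which is the stated 1 mm of play.
- **Position:** it is about 0 mm from the band's middle along the rail, and it looks flat and square in the top and side pictures.
- **Bystanders:** the bars, wrench and gear read within a few mm of their starting places. The long bar was not detected in the first side picture, so only the top view compares it.

**Not confirmed:** I saw no distinct force peak at the click, and the detector never reported the foot after seating. The latch is therefore inferred from the pull test and the pictures. The detectors' height readings for the seated module disagreed with the arm's by about 2 mm from above, in line with their stated accuracy.

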